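# Show a cleaned spray head to the work lamp

## Robot

A 6-joint arm with a two-finger parallel gripper is mounted at the origin on the work surface. World frame = base frame: x ahead of the robot, y to its left, z up, the work surface at z = 0. Lengths are in mm, angles in rad, forces in N, time in s.
With the tool pointing down it reaches from about 300 to 775 mm from the base axis. Payload 14.6 kg.
Tool frame: the origin (TCP) lies midway between the tips of the shut fingers; the grasp point (between the pads) lies behind it (manip.grip_depth is the z of the grasp point in the tool frame, in mm); z points along the fingers, y is the line along which they close (so a half turn about z gives the same grasp; the last joint's range is limited). The gripper opens to 94 mm and grips with 3 to 60 N. Pads are 16 mm wide; open, the fingers measure 119 mm over their backs; the gripper's body (75 mm by 177 mm) begins 78 mm behind the grasp point.
Start: joints at [-1.208, 0.3, 1.521, -0, 1.321, -0.067], TCP at [229.171, -499.97, 205.446] pointing down, gripper open.
Joint ranges: [-3.03, 3.03], [-0.79, 2.21], [0.23, 2.52], [-1.04, 4.18], [0, 3.07], [-2.55, 2.55]. Speed limits (rad/s): [2.22, 2.22, 2.57, 3.14, 3.14, 3.14].

## Interface

Orientations are given as [roll, pitch, yaw] about the fixed x, y, z axes, in that order (R = Rz(yaw) Ry(pitch) Rx(roll)).
In Python, from cell import manip gives the robot as it stands.
- The arm moves only by the shell command python3 -m creep 'ROWS' [OPENING] [FORCE]. ROWS is one flat JSON list of numbers that holds 1 to 5 rows one after another, with no inner brackets; each row has 6 numbers: dx, dy, dz in units of 20 mm, then a rotation vector rx, ry, rz in rad; each row is the pose to reach, as a shift and turn from the pose commanded when the command began, along the tool's axes at that moment; what a row does not reach only later rows make up. A row lasts 1/10 s, in which the tool goes at most 50 mm and 0.15 rad, less where a joint would pass 70% of its speed; a pose out of reach is approached as far as the arm can. OPENING is the finger opening in mm, set as the command begins (- or left out keeps the last). The fingers move at their own pace and stop on an object; FORCE is the grip in N (left out, the last holds). Time passes only in rows, so rows that do not move let the fingers close. It prints the time, the measured TCP pose, the force, the opening and the grip force at its end. Input that does not fit is refused with a message, and nothing moves.
- manip.read_state(): the state, without advancing time (a new reading comes with each control period).
- manip.camera(name): name is "scene" or "top" or "wrist"; returns (picture, depth): 384x512x3 uint8, red, green, blue; 384x512 float32, mm along the optical axis (not along the pixel's ray), 0 where there is no reading.
- manip.camera_info(name): a dict with "K" (3x3 intrinsics, pixels), "dist" ([k1, k2, p1, p2, k3] as OpenCV has them; the pictures are not rectified), "rvec" (rotation vector, rad) and "tvec" (3), from world to camera coordinates, as OpenCV has them; the wrist camera has in their place "mount" (4x4, takes a point from camera to tool coordinates, whose origin is the TCP and whose axes are the flange's). Camera axes: x right, y down, z forward; pixel columns grow to the right and rows downward; lengths in mm; the calibration is good to about 2 mm. A picture is of the moment at which its call begins: read the wrist's pose just before it. camera_info takes no time and is no camera call.
- manip.sign_off(): hands the job in; it is judged then, once.
The state is a dict: "clock": time; "joints": joint angles; "qd": joint speeds; "effort": joint torques, N m; "eef_pos": TCP position; "eef_rot": TCP orientation; "wrist_force": force on the tool from outside, world axes, zero at the start; "moment": the same for the moment, N m; "finger_gap": finger opening in mm; "finger_force": force on a finger pad.
Only numpy, scipy, OpenCV 4.12 (cv2) and the standard library are available. Lean on these libraries where they do the work, as an engineer would, in place of code of your own. Each camera call takes 0.05 s, during which the arm holds its last target. There are 200 camera calls.

## Task

Set the yellow work lamp fully home on the two pegs of its black charging base, facing out of the base's front, and let go of it. Then take the red trigger spray head out of the drip rack and finish holding it still and upright in the air in front of the lamp, its nozzle level with the middle of the lens, about 10 cm from it and pointing straight at it, so a colleague can look for clogging: do not put it down or let go of it. Keep the spray head off the lamp, do not knock the lamp over, and leave the other two spray heads in the rack and everything else where it stands.

Things in the scene. Friction and masses are not known exactly. Their poses are not given: they have to be found in the camera images.
- lamp: Yellow and black work lamp, 0.6 kg, 226 mm tall, upright. Origin: centre of underside; z up; lens looks along -x (at first roughly to world -y, within 0.6 rad). Black foot 80 (x) x 100 (y) x 24 mm with holes through it from below at x = 0: 17 mm square at y = +28 mm, 13 mm square at y = -28 mm. Yellow battery block above, then head, 50 (x) x 120 (y) mm, 100 to 180 mm high; handle on top.
- lamp_lens (a point): Centre of the round white lens (62 mm across) on the lamp's front face, 140 mm above the lamp's underside and 29 mm ahead (-x) of its axis. Same axes as the lamp: the lens looks along -x, so a point 100 mm in front of it lies at x = -100 mm in this frame.
- lamp_handle (a point): Middle of the lamp's straight black carrying handle: bar 24 mm thick (x), 105 mm long (y), 22 mm high, centred 215 mm above the underside on the lamp's axis; 24 mm free between the bar and the head below, posts at y = +-45 mm. Axes as the lamp.
- dock: Fixed black charging base, 110 (x) x 130 (y) x 20 mm, origin centre of underside, z up. Front (green light) is -x, facing world -y within 0.35 rad; grey ridge 14 mm high at the rear, x = 46 to 54 mm. Two steel pegs on top, 18 mm tall, upper 6 mm tapered, x = 0: 14 mm wide at y = +28 mm, 10 mm at y = -28 mm. Home, the lamp has its origin on point dock_seat and the base's axes; 1.5 mm play.
- dock_seat (a point): Middle of the base's top face, 20 mm above the bench, between the pegs; axes of the base. The lamp's underside centre comes here.
- rack: Fixed aluminium drip rack, 44 (x) x 290 (y) mm, top face 67 mm above the bench, 12 mm plate on two end legs, with three 17 mm square holes in a row at y = -100, 0, +100 mm. Origin: centre of its underside, z up.
- red_head: Loose red trigger spray head, 60 g, white collar, nozzle and trigger, upright in any of the rack's holes. Origin: centre of the collar's underside, resting on the rack's top; z up; nozzle towards -x. Red body x -42 to +33 mm, 26 mm wide (y), 22 to 52 mm above origin: grasp across y. Collar 32 mm wide. Barrel 13 mm wide goes 50 mm down through the hole. Trigger at x -30 to -45 mm, down to z -12 mm.
- red_nozzle (a point): Nozzle mouth of the red spray head, 55 mm ahead (-x) of its origin and 37 mm above it; same axes as the head; it sprays along -x.
- blue_head: Blue spray head of the same shape, in another hole of the rack; leave it there. Origin as for the red one.
- yellow_head: Yellow spray head with black collar, same shape, in another hole of the rack; leave it there. Origin as for the red one.
- aerosol: Loose aerosol can, 60 mm across, 185 mm tall, beyond the work; origin under its centre. Leave alone.
- wipes: Loose round canister with yellow cap, 84 mm across, 170 mm tall, beyond the work; origin under its centre. Leave alone.
- polish: Loose low white jar with dark cap, 72 mm across, 50 mm tall, at the near left; origin under its centre. Leave alone.
- funnel: Loose green funnel standing mouth down, 110 mm across, 110 mm tall; origin under its centre. Leave alone.
- scraper: Loose scraper with black handle and steel blade lying flat at the near right. Leave alone.
Not all that is in view belongs to the job. What is shaped like the lamp but blue or purple is not meant.

How it is judged (in metres and radians):
On the way, in this order (a step that is already met when the one before it is completed fails the run):
1. the lamp stands fully home on its base's pegs, lens to the front, and is let go (horizontal distance between lamp and dock_seat below 0.006 m and z of lamp in the frame of dock_seat below 0.004 m and angle between the x axis of lamp and the x axis of dock, either way round below 0.09 rad and x of lamp_lens in the frame of dock below 0 m and angle between lamp's own z axis and vertical below 0.05 rad and contact force between the fingers and lamp below 0.1 N), for 0.2 s.
2. the red spray head is held by the fingers, lifted clear of the rack (height (world z) of red_head above 0.12 m and contact force between the fingers and red_head above 1 N and contact force between red_head and rack below 0.1 N), for 0.1 s.
At the end, for the whole second after the job is handed in: Lamp home on its base (6 mm sideways, 4 mm of flush, 5 degrees, lens to front). Fingers hold the red head still in the air, clear of lamp, base and rack: nozzle 70 to 130 mm before the lens, within 20 mm of its middle sideways and in height, aimed and upright within 15 degrees (horizontal distance between lamp and dock_seat below 0.006 m and z of lamp in the frame of dock_seat below 0.004 m and angle between the x axis of lamp and the x axis of dock, either way round below 0.09 rad and x of lamp_lens in the frame of dock below 0 m and angle between lamp's own z axis and vertical below 0.05 rad and x of red_nozzle in the frame of lamp_lens between -0.13 and -0.07 m and y of red_nozzle in the frame of lamp_lens between -0.02 and 0.02 m and z of red_nozzle in the frame of lamp_lens between -0.02 and 0.02 m and x of red_head in the frame of lamp_lens below -0.1 m and angle between the x axis of red_head and the x axis of lamp, either way round below 0.26 rad and angle between red_head's own z axis and vertical below 0.26 rad and contact force between the fingers and red_head above 1 N and height (world z) of red_head above 0.09 m and contact force between red_head and lamp below 0.1 N and contact force between red_head and rack below 0.1 N and contact force between red_head and dock below 0.1 N and linear speed of red_head below 0.03 m/s); the arm keeps its last pose, push and grip.
It fails at once if the lamp is knocked over (tipped over 35 degrees) (angle between lamp's own z axis and vertical above 0.6 rad).
It fails at once if the red spray head is pushed against the lamp (contact force between red_head and lamp above 1 N).
It fails at once if another spray head is taken out or displaced by more than 25 mm (distance of any of blue_head, yellow_head from where it was at the start of the episode above 0.025 m).
It fails at once if another thing on the bench is moved by more than 40 mm (distance of any of aerosol, wipes, polish, funnel, scraper from where it was at the start of the episode above 0.04 m).
It also fails if it takes over 59 s, if anything falls off the work surface, if the arm or the gripper's body presses on something with over 40 N, if the wrist force passes 120 N, or if a joint passes its speed limit or range.

## Working session

There is one attempt and no reset: what is moved stays moved. The work goes in short steps, Python scripts to look and compute and a shell command to move; the robot and the scene stay as the last step left them, time stands still between calls to the robot, and variables do not carry over. Pictures are saved under pics/ and viewed, at most 10 in all, crops included, and the job is handed in when it is done.

```bash
ls; mkdir -p pics
python3 - <<'E'
from cell import manip
import cv2,numpy as np
print(manip.read_state(), manip.grip_depth)
for n in("scene","top"):
    p,d=manip.camera(n); np.savez(f"{n}.npz",p=p,d=d); cv2.imwrite(f"pics/{n}0.png",p[...,::-1]); 
    i=manip.camera_info(n);print(n,i,(d>0).mean())
print(manip.camera_info("wrist"))
E
```

```text
pics
{'clock': 0.0, 'joints': array([-1.20759137e+00,  3.00471471e-01,  1.52157758e+00,  2.03505523e-05,
        1.32070787e+00, -6.66115722e-02]), 'qd': array([ 0.00033929,  0.0010536 ,  0.00045155,  0.00049251, -0.0016735 ,
       -0.00069845]), 'effort': array([-8.58035892e-04, -5.31804764e+01, -3.52736521e+01,  7.07848719e-02,
        2.43876205e-02, -7.96730183e-05]), 'eef_pos': array([ 229.08980997, -499.72803166,  204.88761141]), 'eef_rot': array([-3.14043228e+00, -9.71640168e-05,  4.29811424e-01]), 'wrist_force': array([-0.33719519,  0.31981031,  0.12162818]), 'moment': array([0.04912628, 0.01089566, 0.02285433]), 'finger_force': 0.0, 'finger_gap': 93.59784995274856} -18.8
scene {'K': array([[487.15651875,   0.        , 252.67017742],
       [  0.        , 487.15651875, 191.04156855],
       [  0.        ,   0.        ,   1.        ]]), 'dist': array([0.0683124, 0.       , 0.       , 0.       , 0.       ]), 'rvec': array([ 1.38118481,  2.30544609, -0.81775549]), 'tvec': array([ 183.07509616, -284.00553675, 1897.31659566])} 0.9961395263671875
top {'K': array([[396.66010742,   
[... 243 characters left out ...]
.16441127,  0.06655674]), 'tvec': array([  47.00325563,  535.98365298, 1322.93192172])} 0.9958750406901041
{'K': array([[345.94551627,   0.        , 254.42227783],
       [  0.        , 345.94551627, 188.04304263],
       [  0.        ,   0.        ,   1.        ]]), 'dist': array([-0.05063329,  0.        ,  0.        ,  0.        ,  0.        ]), 'mount': array([[ 2.05889235e-04, -9.72781142e-01, -2.31725714e-01,
         6.72110802e+01],
       [ 9.99999631e-01,  3.93500150e-04, -7.63404130e-04,
         9.62956196e-01],
       [ 8.33809245e-04, -2.31725471e-01,  9.72780865e-01,
        -1.79717067e+02],
       [ 0.00000000e+00,  0.00000000e+00,  0.00000000e+00,
         1.00000000e+00]])}
```

View pics/scene0.png

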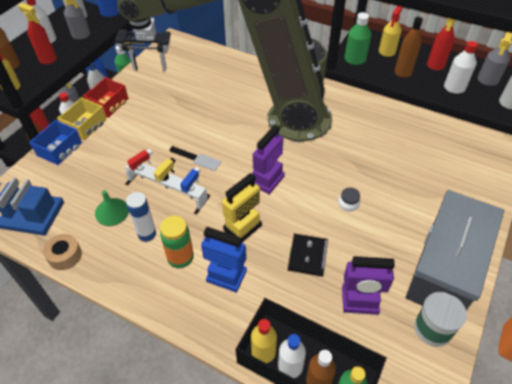

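View pics/top0.png

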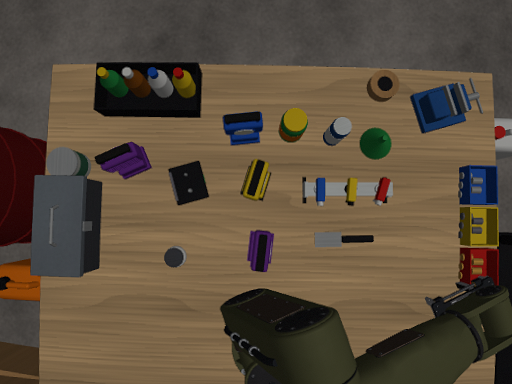

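```bash
cat > h.py <<'E'
from cell import manip
import cv2,numpy as np
from scipy.spatial.transform import Rotation as Ro
def cam2world(n,st=None):
    i=manip.camera_info(n); T=np.eye(4)
    if n=="wrist":
        T[:3,:3]=Ro.from_euler("xyz",st["eef_rot"]).as_matrix(); T[:3,3]=st["eef_pos"]
        return i,T@i["mount"]
    T[:3,:3]=cv2.Rodrigues(i["rvec"])[0]; T[:3,3]=i["tvec"]
    return i,np.linalg.inv(T)
def cloud(n,save=None):
    st=manip.read_state(); p,d=manip.camera(n); i,T=cam2world(n,st)
    if save: cv2.imwrite(f"pics/{save}.png",p[...,::-1])
    h,w=d.shape; uv=np.stack(np.meshgrid(np.arange(w),np.arange(h)),-1).reshape(-1,1,2).astype(float)
    r=cv2.undistortPoints(uv,i["K"],i["dist"]).reshape(h,w,2)
    r=np.dstack([r,np.ones((h,w))])
    P=(r*d[...,None])@T[:3,:3].T+T[:3,3]; P[d==0]=np.nan
    return p,P,r@T[:3,:3].T,T[:3,3]
def plane(R,o,u,v,z):
    """ray through pixel (u,v) onto height z"""
    R_=cv2.remap(R,np.float32([[u]]),np.float32([[v]]),cv2.INTER_LINEAR)[0,0]
    return o+R_*(z-o[2])/R_[2]
def rect(Q):
    (c,s,a)=cv2.minAreaRect(np.float32(Q[:,:2])); a=np.radians(a)
    if s[0]<s[1]: a+=np.pi/2;s=s[::-1]
    return np.round(c,1),np.round(s,1),round((a+np.pi/2)%np.pi-np.pi/2,3)
def robot_goal(pos,yaw,tilt=0):
    """shift + rotvec in tool axes from present pose to TCP pos, tool down, yaw"""
    st=manip.read_state(); R0=Ro.from_euler("xyz",st["eef_rot"])
    R1=Ro.from_euler("xyz",[np.pi,0,yaw])
    return np.round(R0.inv().apply(np.array(pos)-st["eef_pos"]),1),np.round((R0.inv()*R1).as_rotvec(),3)
E
python3 - <<'E'
from h import *
p,P,R,o=cloud("top")
hsv=cv2.cvtColor(p,cv2.COLOR_RGB2HSV)
H,S,V=[hsv[...,k].astype(int) for k in range(3)]; Z=P[...,2]
def win(u0,u1,v0,v1):
    m=np.zeros(Z.shape,bool); m[v0:v1,u0:u1]=1; return m
lamp=win(235,278,155,205)
m=lamp&(Z>200); print("handle",m.sum(),rect(P[m]),np.median(Z[m]))
m=lamp&(Z>160)&(Z<195); print("head",m.sum(),rect(P[m]),np.median(Z[m]))
m=win(160,215,155,210)&(V<80)&(Z<27)&(Z>12); print("dock",m.sum(),rect(P[m]),np.median(Z[m]))
m=win(160,215,155,210)&(Z>27);print("dockhi",m.sum(),np.round(P[m],0)[:40].tolist())
m=win(295,400,165,215)&(Z>55)&(Z<75); print("rack",m.sum(),rect(P[m]),np.median(Z[m]))
for n,w,c in(("red",win(370,398,170,210),(H<8)|(H>172)),("yel",win(340,362,170,210),(H>18)&(H<35)),("blu",win(310,330,170,210),(H>100)&(H<125))):
    m=w&c&(S>120)&(Z>80); print(n,m.sum(),rect(P[m]),np.median(Z[m]))
for n,w in(("purple",win(240,280,225,275)),("blue",win(215,270,105,150)),("wipes",win(280,310,100,140)),("box",win(95,205,60,118)),("pur2",win(90,155,138,180)),("polish",win(160,190,240,270)),('scr',win(310,380,230,250)),('aer',win(322,356,115,146)),('fun',win(358,394,125,160))):
    m=w&(Z>12); print(n,np.nanmin(P[m],0).round(),np.nanmax(P[m],0).round())
E
```

```text
handle 309 (array([550.9,  53.2]), array([104.6,  24.1]), np.float64(-0.285)) 225.61212435683046
head 400 (array([551.1,  52.8]), array([120.3,  56.9]), np.float64(-0.286)) 178.0446240078984
dock 1110 (array([549.2, 280.5]), array([130.4, 108. ]), np.float64(0.285)) 20.10924220070524
dockhi 107 [[583.0, 341.0, 31.0], [584.0, 274.0, 27.0], [579.0, 343.0, 38.0], [579.0, 339.0, 39.0], [579.0, 338.0, 30.0], [576.0, 343.0, 35.0], [575.0, 340.0, 36.0], [576.0, 337.0, 32.0], [576.0, 292.0, 40.0], [576.0, 289.0, 38.0], [577.0, 287.0, 30.0], [573.0, 344.0, 29.0], [572.0, 340.0, 36.0], [572.0, 336.0, 37.0], [573.0, 291.0, 40.0], [573.0, 289.0, 38.0], [573.0, 286.0, 33.0], [569.0, 340.0, 35.0], [569.0, 337.0, 33.0], [570.0, 334.0, 28.0], [565.0, 339.0, 35.0], [565.0, 335.0, 38.0], [566.0, 334.0, 28.0], [562.0, 340.0, 34.0], [562.0, 336.0, 37.0], [562.0, 333.0, 34.0], [565.0, 246.0, 27.0], [559.0, 336.0, 36.0], [559.0, 333.0, 32.0], [556.0, 337.0, 29.0], [556.0, 333.0, 34.0], [556.0, 330.0, 32.0], [557.0, 290.0, 29.0], [557.0, 273.0, 28.0], [552.0, 334.0, 41.0], [552.0, 332.0, 34.0], [552.0, 328.0, 38.0], [549.0, 335.0, 37.0], [549.0, 332.0, 34.0], [549.0, 329.0, 32.0]]
rack 766 (array([ 525.5, -252.4]), array([291.1,  66. ]), np.float64(-1.551)) 66.88477740880239
red 220 (array([ 533.9, -350. ]), array([73. , 26.9]), np.float64(-0.296)) 118.0979668389158
yel 222 (array([ 530.3, -252.6]), array([74.2, 26.8]), np.float64(-0.07)) 117.98073715046132
blu 184 (array([ 529.6, -151. ]), array([69.3, 24.7]), np.float64(0.022)) 118.92716606579222
purple [279. -10.  12.] [398.  76. 232.]
blue [682.  35.  12.] [762. 157. 232.]
wipes [ 694. -105.   14.] [772. -22. 179.]
box [776. 247.  12.] [941. 591. 184.]
pur2 [560. 413.  12.] [671. 525. 233.]
polish [268. 281.  12.] [335. 348.  57.]
scr [ 344. -350.   12.] [ 392. -152.   26.]
aer [ 686. -233.   12.] [ 745. -175.  191.]
fun [ 647. -413.   12.] [ 752. -303.  114.]
```

Run:
```python
from h import *
print(robot_goal([530,60,370],-0.285), manip.read_state()["clock"])
p,P,R,o=cloud("top")
w=(p.min(2)>150); w[:165]=0;w[215:]=0;w[:,:365]=0;w[:,405:]=0
print(P[w&(P[...,2]>60)].round()[:30].tolist())
c=p[155:225,290:410]; cv2.imwrite("pics/rack.png",cv2.resize(c[...,::-1],None,fx=5,fy=5,interpolation=cv2.INTER_CUBIC))
```

```text
(array([ 506.8, -383.6, -164.6]), array([-0.001,  0.   ,  0.715])) 0.15
[]
```

View pics/rack.png

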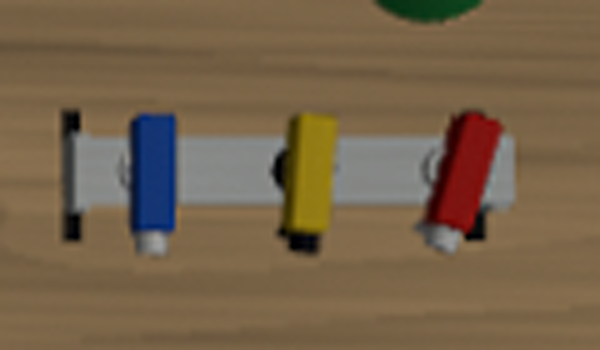

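Careful with the scale: shifts go in units of 20 mm. That gives: 175 mm is 8.75, 135 mm is 6.75.

```bash
python3 -m creep '[1, -0.75, -2, 0, 0, 0.1, 2.75, -2, -3.5, 0, 0, 0.2, 4.75, -3.5, -4.75, 0, 0, 0.3, 6.75, -5, -5.75, 0, 0, 0.4, 8.75, -6.5, -6.5, 0, 0, 0.5]'; python3 -m creep '[2, -1.5, -0.25, 0, 0, 0.1, 4, -3, -0.5, 0, 0, 0.2, 6, -4.5, -0.75, 0, 0, 0.215, 8, -6, -1.25, 0, 0, 0.215, 10, -7.5, -1.75, 0, 0, 0.215]'
python3 -c "
from h import *
print(robot_goal([530,60,370],-0.285))"
```

```text
clock: 0.7
eef_pos: [328.0, -319.3, 332.2]
eef_rot: [3.141, -0.001, -0.075]
wrist_force: [1.3, -0.8, 0.7]
finger_gap: 93.8
finger_force: 0.0
clock: 1.2
eef_pos: [536.8, -185.1, 365.8]
eef_rot: [3.142, 0.0, -0.285]
wrist_force: [-0.2, -0.6, 0.8]
finger_gap: 93.7
finger_force: 0.0
(array([ -75.4, -233.3,   -4.2]), array([ 0.,  0., -0.]))
```

```bash
cat > m.py <<'E'
from h import *
def feats(p,P):
    hsv=cv2.cvtColor(p,cv2.COLOR_RGB2HSV); H,S,V=[hsv[...,k].astype(int) for k in range(3)]
    X,Y,Z=np.moveaxis(P,-1,0)
    near=lambda x,y,r:np.hypot(X-x,Y-y)<r
    return H,S,V,X,Y,Z,near
E
python3 - <<'E'
from m import *
p,P,R,o=cloud("wrist","w1"); H,S,V,X,Y,Z,near=feats(p,P)
m=(abs(X-525)<60)&(abs(Y+252)<170)&(Z>60)&(Z<72)&(S<70)&(V>90); print("rack",m.sum(),rect(P[m]),np.median(Z[m]))
for n,y,c in(("red",-350,(H<8)|(H>172)),("yel",-252,(H>18)&(H<35)),("blu",-151,(H>100)&(H<125))):
    m=near(532,y,50)&c&(S>120)&(Z>112)&(Z<126); print(n,m.sum(),rect(P[m]),np.median(Z[m]))
E
python3 -m creep '[-0.75, -2.25, 0, 0, 0, 0, -1.5, -4.5, 0, 0, 0, 0, -2.25, -7, 0, 0, 0, 0, -3, -9.5, 0, 0, 0, 0, -3.75, -11.65, -0.2, 0, 0, 0]'
```

```text
rack 4095 (array([ 528.9, -252.2]), array([290.3,  61.8]), np.float64(-1.552)) 67.51483740028294
red 1120 (array([ 536.7, -349.2]), array([70.6, 23.1]), np.float64(-0.304)) 118.98050809196417
yel 1136 (array([ 533. , -250.7]), array([74.2, 24.3]), np.float64(-0.064)) 119.32159522182312
blu 1065 (array([ 533. , -151.7]), array([69.4, 25.5]), np.float64(-0.003)) 119.42415495196548
clock: 1.75
eef_pos: [528.4, 59.8, 369.1]
eef_rot: [3.141, 0.001, -0.285]
wrist_force: [0.3, -0.1, -0.0]
finger_gap: 93.9
finger_force: 0.0
```

```bash
python3 -m creep '[0, 0, 0, 0, 0, 0, 0, 0, 0, 0, 0, 0]'
cat > l.py <<'E'
from m import *
import sys
p,P,R,o=cloud("wrist",sys.argv[1]); H,S,V,X,Y,Z,near=feats(p,P)
m=near(551,53,80)&(Z>200)&(Z<240); print("handle",m.sum(),rect(P[m]),np.median(Z[m]))
m=near(551,53,80)&(Z>165)&(Z<190); print("head",m.sum(),rect(P[m]),np.median(Z[m]))
m=near(549,281,95)&(Z>12)&(Z<27)&(V<90); print("dock",m.sum(),rect(P[m]),np.median(Z[m]))
m=near(549,281,95)&(Z>12)&(Z<27); print("dock any",m.sum(),rect(P[m]))
m=near(549,281,45)&(Z>30)&(Z<45)
n,L,s,c=cv2.connectedComponentsWithStats(np.uint8(m))
for k in range(1,n): print(k,s[k],P[L==k].mean(0).round(1),rect(P[L==k]))
E
python3 l.py w2
```

```text
clock: 1.95
eef_pos: [528.8, 58.5, 369.4]
eef_rot: [3.141, 0.0, -0.283]
wrist_force: [0.6, 0.2, -0.4]
finger_gap: 94.1
finger_force: 0.0
handle 2775 (array([553.1,  53.2]), array([105.1,  23.9]), np.float64(-0.276)) 226.3067991436107
head 2657 (array([553. ,  52.6]), array([120. ,  56.9]), np.float64(-0.282)) 179.18389615336423
dock 5260 (array([551.5, 280.8]), array([129.5, 109.1]), np.float64(0.286)) 20.682111961991495
dock any 5340 (array([551.8, 281.1]), array([131.1, 111.8]), np.float64(0.287))
1 [ 97 161   7   7  33] [577.6 288.3  35.7] (array([577.5, 289.3]), array([8.2, 7.8]), np.float64(-1.062))
2 [118 190   9   8  58] [524.9 272.3  35.8] (array([524.8, 272.6]), array([12.2,  9.4]), np.float64(0.332))
```

```bash
python3 -c "
from h import *
print(robot_goal([553,53.2,197],-0.28))"
```

```text
(array([ 24.3,  -2.6, 172.3]), array([ 0.   ,  0.   , -0.005]))
```

Scaled: 155 mm is 7.75, 140 mm is 7.

```bash
python3 -m creep '[1.2, -0.13, 1.5, 0, 0, 0, 1.2, -0.13, 3.5, 0, 0, 0, 1.2, -0.13, 5.5, 0, 0, 0, 1.2, -0.13, 7, 0, 0, 0, 1.2, -0.13, 7.75, 0, 0, 0]';python3 -m creep '[0, 0, 0.5, 0, 0, 0, 0, 0, 0.85, 0, 0, 0, 0, 0, 0.85, 0, 0, 0]'
python3 -c "
from h import *
print(robot_goal([553,53.2,197],-0.28))"
```

```text
clock: 2.5
eef_pos: [551.8, 51.8, 211.4]
eef_rot: [3.14, 0.004, -0.288]
wrist_force: [0.1, 0.5, 0.4]
finger_gap: 94.2
finger_force: 0.0
clock: 2.8
eef_pos: [552.7, 53.0, 197.2]
eef_rot: [3.141, 0.0, -0.286]
wrist_force: [-0.5, -0.3, 0.1]
finger_gap: 93.9
finger_force: 0.0
(array([ 0.2, -0.3,  0.2]), array([ 0.   ,  0.   , -0.006]))
```

Scaled: -30 mm is -1.5, -75 mm is -3.75.

```bash
python3 -m creep '[0, 0, 0, 0, 0, 0, 0, 0, 0, 0, 0, 0, 0, 0, 0, 0, 0, 0, 0, 0, 0, 0, 0, 0, 0, 0, 0, 0, 0, 0]' 15 40; python3 -m creep '[0, 0, 0, 0, 0, 0, 0, 0, 0, 0, 0, 0, 0, 0, 0, 0, 0, 0]'; python3 -m creep '[0, 0, -0.5, 0, 0, 0, 0, 0, -1.5, 0, 0, 0, 0, 0, -2.75, 0, 0, 0, 0, 0, -3.75, 0, 0, 0, 0, 0, -3.75, 0, 0, 0]'
```

```text
clock: 3.3
eef_pos: [552.8, 53.7, 197.7]
eef_rot: [-3.142, -0.0, -0.285]
wrist_force: [-0.1, 0.4, 0.0]
finger_gap: 57.3
finger_force: 0.0
clock: 3.6
eef_pos: [552.7, 53.6, 197.5]
eef_rot: [3.142, 0.0, -0.285]
wrist_force: [0.2, 0.6, -0.2]
finger_gap: 33.5
finger_force: 0.0
clock: 4.1
eef_pos: [553.4, 53.7, 275.3]
eef_rot: [-3.14, -0.004, -0.285]
wrist_force: [1.2, 0.0, -4.4]
finger_gap: 23.7
finger_force: 40.0
```

```bash
python3 -m creep '[0, 0, 0, 0, 0, 0, 0, 0, 0, 0, 0, 0, 0, 0, 0, 0, 0, 0]'
python3 - <<'E'
from m import *
p,P,R,o=cloud("wrist","w3"); H,S,V,X,Y,Z,near=feats(p,P)
s,PS,_,_=cloud("scene","s3")
m=(Z>225)&(Z<275)&near(553,53,90)&(H>18)&(H<35)&(S>100);print("head top",m.sum(),rect(P[m]),np.median(Z[m]))
A=np.c_[X[m],Y[m],np.ones(m.sum())];print(np.linalg.lstsq(A,Z[m],rcond=None)[0])
st=manip.read_state();print(st["wrist_force"],st["eef_pos"],st["finger_gap"])
w=p[200:,:];b=s[120:300,180:360]
cv2.imwrite("pics/both3.png",np.hstack([cv2.resize(p,(512,384)),cv2.resize(b,(384,384))])[:,:800,::-1][:, :800])
E
```

```text
clock: 4.4
eef_pos: [552.4, 53.6, 271.3]
eef_rot: [3.141, 0.002, -0.285]
wrist_force: [-0.4, 0.3, -4.7]
finger_gap: 23.9
finger_force: 40.0
head top 3955 (array([558.2,  52.1]), array([111.1,  51.3]), np.float64(-0.284)) 240.91156493835166
[-1.20235475e-02 -1.54341461e-03  2.47406343e+02]
[ 0.77041646 -0.08264449 -4.88171047] [552.54320845  53.64069119 271.80230531] 23.47710993994785
```

View pics/both3.png

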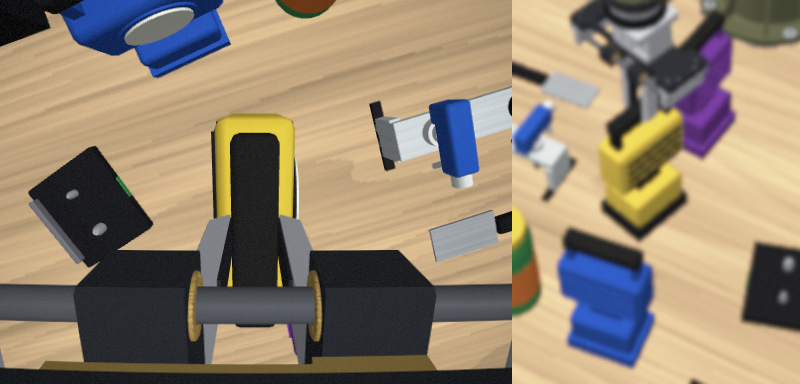

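```bash
python3 -c "
from h import *
print(robot_goal([551,150,275],0.286))"
```

```text
(array([-28.6, -92. ,  -3.2]), array([ 0.   ,  0.001, -0.571]))
```

Scaled: -92 mm is -4.6, -84 mm is -4.2.

```bash
python3 -m creep '[-0.3, -0.75, -0.15, 0, 0, -0.12, -0.65, -2, -0.15, 0, 0, -0.24, -1, -3.25, -0.15, 0, 0, -0.36, -1.3, -4.2, -0.15, 0, 0, -0.48, -1.43, -4.6, -0.15, 0, 0, -0.571]';  python3 -m creep '[0, 0, 0, 0, 0, 0, 0, 0, 0, 0, 0, 0, 0, 0, 0, 0, 0, 0, 0, 0, 0, 0, 0, 0]'
cat > d.py <<'E'
from m import *
import sys
p,P,R,o=cloud("wrist",sys.argv[1]); H,S,V,X,Y,Z,near=feats(p,P)
st=manip.read_state(); print(st["eef_pos"],st["eef_rot"],st["wrist_force"])
t=st["eef_pos"]
m=near(t[0],t[1],90)&(H>18)&(H<35)&(S>100)&(Z>t[2]-38)&(Z<t[2]-22);print("head",m.sum(),rect(P[m]),np.median(Z[m]))
yaw=st["eef_rot"][2];c,s=np.cos(yaw),np.sin(yaw)
q=(P[m][:,:2]-t[:2])@np.array([[c,-s],[s,c]]); print("far end in tool-yaw x", np.percentile(q[:,0],[99,99.9]).round(1), "y range",np.percentile(q[:,1],[.5,99.5]).round(1))
m=near(550,281,95)&(Z>12)&(Z<27); print("dock",m.sum(),rect(P[m]))
m=near(550,281,45)&(Z>30)&(Z<45)
n,L,s,c=cv2.connectedComponentsWithStats(np.uint8(m))
for k in range(1,n): print(s[k][4],P[L==k].mean(0).round(1),rect(P[L==k])[0])
# pegs by brightness on the black top, rays onto z=38
b=near(550,281,45)&(V>100)&(S<60)
n,L,s,c=cv2.connectedComponentsWithStats(np.uint8(b))
for k in range(1,n):
    if s[k][4]>8: print("bright",s[k][4],c[k].round(1),plane(R,o,*c[k],38)[:2].round(1),plane(R,o,*c[k],30)[:2].round(1))
E
python3 d.py w4
```

```text
clock: 5.0
eef_pos: [550.9, 151.6, 275.1]
eef_rot: [-3.141, 0.001, 0.292]
wrist_force: [-0.1, -0.6, -4.9]
finger_gap: 23.6
finger_force: 40.0
clock: 5.4
eef_pos: [551.2, 149.4, 275.5]
eef_rot: [3.142, 0.0, 0.284]
wrist_force: [0.6, 0.8, -4.6]
finger_gap: 23.5
finger_force: 40.0
[551.23868874 149.46856623 275.5603561 ] [ 3.14154292e+00 -3.08936882e-05  2.84117067e-01] [ 0.27993983 -0.44392826 -4.51612011]
head 3913 (array([557.1, 150.3]), array([110.8,  50.1]), np.float64(0.285)) 245.11651681336764
far end in tool-yaw x [61.2 61.2] y range [-25.7  24.1]
dock 8586 (array([551.4, 281.1]), array([129.7, 111.1]), np.float64(0.287))
60 [578.5 289.   35.2] [578.5 289.6]
93 [524.7 273.   36.2] [524.6 273.3]
bright 64 [149.2 108. ] [579.1 286.7] [578.4 289. ]
bright 117 [152.2 154. ] [526.6 271.2] [524.8 273.2]
```

View pics/w4.png

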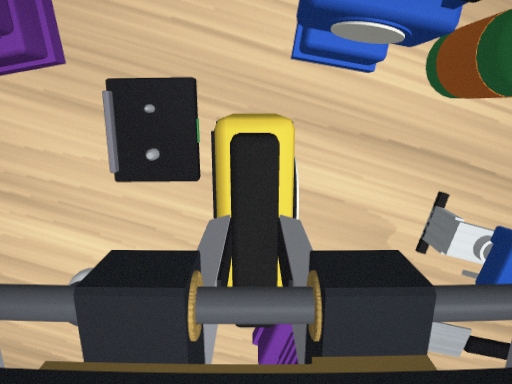

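```bash
python3 -c "
from h import *
print(robot_goal([551,281,260],0.287))"
```

```text
(array([  36.6, -126.3,   15.6]), array([ 0.   , -0.   , -0.003]))
```

Scaled: -126.3 mm is -6.315, -105 mm is -5.25.

```bash
python3 -m creep '[0.45, -1.5, 0, 0, 0, 0, 1, -3.5, 0, 0, 0, 0, 1.55, -5.25, 0, 0, 0, -0.003, 1.83, -6.315, 0.3, 0, 0, -0.003, 1.83, -6.315, 0.78, 0, 0, -0.003]';  python3 -m creep '[0, 0, 0, 0, 0, 0, 0, 0, 0, 0, 0, 0, 0, 0, 0, 0, 0, 0, 0, 0, 0, 0, 0, 0]'; python3 -c "
from h import *
print(robot_goal([551,281,250],0.287))"
```

```text
clock: 5.95
eef_pos: [550.4, 283.8, 259.7]
eef_rot: [-3.141, -0.001, 0.291]
wrist_force: [-1.3, -0.1, -5.0]
finger_gap: 23.7
finger_force: 40.0
clock: 6.35
eef_pos: [551.0, 280.8, 260.6]
eef_rot: [-3.142, -0.001, 0.288]
wrist_force: [-0.3, -0.2, -5.3]
finger_gap: 23.1
finger_force: 40.0
(array([ 0.1, -0.1, 10.6]), array([-0.   , -0.001,  0.001]))
```

Scaled: 14 mm is 0.7, 12 mm is 0.6.

```bash
python3 -m creep '[0, 0, 0.2, 0, 0, 0, 0, 0, 0.4, 0, 0, 0, 0, 0, 0.6, 0, 0, 0, 0, 0, 0.7, 0, 0, 0, 0, 0, 0.7, 0, 0, 0]';  python3 -m creep '[0, 0, 0.05, 0, 0, 0, 0, 0, 0.1, 0, 0, 0, 0, 0, 0.15, 0, 0, 0, 0, 0, 0.2, 0, 0, 0, 0, 0, 0.2, 0, 0, 0]'
```

```text
clock: 6.85
eef_pos: [550.6, 281.4, 245.4]
eef_rot: [3.142, 0.001, 0.289]
wrist_force: [-0.6, 0.4, -5.0]
finger_gap: 23.7
finger_force: 40.0
clock: 7.35
eef_pos: [550.6, 281.5, 241.8]
eef_rot: [-3.142, 0.0, 0.289]
wrist_force: [-0.1, -0.1, -4.8]
finger_gap: 23.7
finger_force: 40.0
```

Scaled: 6 mm is 0.3, 8 mm is 0.4.

```bash
python3 -m creep '[0, 0, 0.1, 0, 0, 0, 0, 0, 0.2, 0, 0, 0, 0, 0, 0.3, 0, 0, 0, 0, 0, 0.4, 0, 0, 0, 0, 0, 0.4, 0, 0, 0]';  python3 -m creep '[0, 0, 0.05, 0, 0, 0, 0, 0, 0.1, 0, 0, 0, 0, 0, 0.15, 0, 0, 0, 0, 0, 0.2, 0, 0, 0, 0, 0, 0.2, 0, 0, 0]'
```

```text
clock: 7.85
eef_pos: [550.6, 281.5, 233.5]
eef_rot: [-3.142, 0.001, 0.289]
wrist_force: [0.1, -0.0, -4.5]
finger_gap: 23.6
finger_force: 40.0
clock: 8.35
eef_pos: [550.7, 281.5, 230.0]
eef_rot: [3.142, -0.0, 0.289]
wrist_force: [-0.2, -0.3, -3.6]
finger_gap: 23.3
finger_force: 40.0
```

Scaled: 1.5 mm is 0.075, 0.7 mm is 0.035.

```bash
python3 -m creep '[0, 0, 0.035, 0, 0, 0, 0, 0, 0.075, 0, 0, 0, 0, 0, 0.075, 0, 0, 0]'; python3 -m creep '[0, 0, 0, 0, 0, 0, 0, 0, 0, 0, 0, 0, 0, 0, 0, 0, 0, 0, 0, 0, 0, 0, 0, 0, 0, 0, 0, 0, 0, 0]' 70;python3 -m creep '[0, 0, 0, 0, 0, 0, 0, 0, 0, 0, 0, 0, 0, 0, 0, 0, 0, 0]'
python3 - <<'E'
from m import *
p,P,R,o=cloud("wrist","w5"); H,S,V,X,Y,Z,near=feats(p,P)
m=near(551,281,90)&(H>18)&(H<35)&(S>100)&(Z>185)&(Z<215);print("head",m.sum(),rect(P[m]),np.median(Z[m]))
A=np.c_[X[m],Y[m],np.ones(m.sum())];print(np.linalg.lstsq(A,Z[m],rcond=None)[0])
E
```

```text
clock: 8.65
eef_pos: [551.0, 281.5, 230.0]
eef_rot: [-3.142, -0.002, 0.289]
wrist_force: [-2.7, -1.3, 6.9]
finger_gap: 23.6
finger_force: 40.0
clock: 9.15
eef_pos: [550.7, 281.5, 228.4]
eef_rot: [3.142, 0.0, 0.289]
wrist_force: [0.8, 0.1, 0.5]
finger_gap: 60.1
finger_force: 0.0
clock: 9.45
eef_pos: [550.7, 281.5, 228.4]
eef_rot: [-3.142, -0.0, 0.289]
wrist_force: [-1.1, -0.6, 0.5]
finger_gap: 69.9
finger_force: 0.0
head 5783 (array([555.4, 281.8]), array([113.5,  52. ]), np.float64(0.29)) 199.31204930002286
[-1.72686051e-03 -1.58587423e-03  2.00114767e+02]
```

```bash
python3 -m creep '[0, 0, -0.75, 0, 0, 0, 0, 0, -2, 0, 0, 0, 0, 0, -3.75, 0, 0, 0, 0, 0, -5.25, 0, 0, 0, 0, 0, -6.25, 0, 0, 0]' 60; python3 -m creep '[0, 1.5, 0, 0, 0, -0.15, 0, 3.5, 0, 0, 0, -0.3, 0, 5.75, 0, 0, 0, -0.45, 0, 8, 0, 0, 0, -0.6, 0, 10, 0, 0, 0, -0.75]'
python3 -c "
from h import *
print(robot_goal([540,-350,330],2.84))"
```

```text
clock: 10.0
eef_pos: [550.8, 281.5, 356.0]
eef_rot: [-3.141, -0.003, 0.289]
wrist_force: [1.1, -1.0, 0.6]
finger_gap: 59.8
finger_force: 0.0
clock: 10.5
eef_pos: [607.9, 87.8, 353.5]
eef_rot: [3.141, -0.0, 1.039]
wrist_force: [-0.4, 0.0, 0.3]
finger_gap: 60.1
finger_force: 0.0
(array([-411.7,  163.7,   23.5]), array([ 0.   ,  0.   , -1.801]))
```

```bash
python3 -m creep '[-2, 0.8, 0, 0, 0, -0.15, -4, 1.6, 0, 0, 0, -0.3, -6, 2.4, 0, 0, 0, -0.45, -8, 3.2, 0, 0, 0, -0.6, -10, 4, 0, 0, 0, -0.75]'
python3 -c "
from h import *
print(robot_goal([540,-350,330],2.84))"
```

```text
clock: 11.0
eef_pos: [573.4, -123.6, 353.6]
eef_rot: [3.141, 0.0, 1.779]
wrist_force: [-0.1, 0.5, -0.1]
finger_gap: 60.4
finger_force: 0.0
(array([-214.6,  -79.5,   23.6]), array([ 0.   ,  0.   , -1.061]))
```

Scaled: -200 mm is -10, -160 mm is -8.

```bash
python3 -m creep '[-2, -0.8, 0, 0, 0, -0.15, -4, -1.6, 0, 0, 0, -0.3, -6, -2.4, 0, 0, 0, -0.45, -8, -3.2, 0.5, 0, 0, -0.6, -10, -3.75, 1, 0, 0, -0.75]'
python3 -c "
from h import *
print(robot_goal([540,-350,330],2.84))"
```

```text
clock: 11.5
eef_pos: [539.9, -334.8, 333.7]
eef_rot: [-3.142, 0.001, 2.525]
wrist_force: [0.8, 0.3, 0.0]
finger_gap: 59.7
finger_force: 0.0
(array([ -8.8, -12.3,   3.7]), array([-0.   ,  0.001, -0.315]))
```

```bash
python3 -m creep '[-0.25, -0.25, 0.15, 0, 0, -0.15, -0.45, -0.6, 0.2, 0, 0, -0.315, -0.45, -0.6, 0.2, 0, 0, -0.315, -0.45, -0.6, 0.2, 0, 0, -0.315, -0.45, -0.6, 0.2, 0, 0, -0.315]'
cat > r.py <<'E'
from m import *
import sys
p,P,R,o=cloud("wrist",sys.argv[1]); H,S,V,X,Y,Z,near=feats(p,P)
m=(abs(X-525)<35)&(abs(Y+252)<170)&(Z>62)&(Z<70)&(S<70)&(V>90); print("rack",m.sum(),rect(P[m]),np.median(Z[m]))
m=near(534,-350,50)&((H<8)|(H>172))&(S>120)&(Z>112)&(Z<126); print("red",m.sum(),rect(P[m]),np.median(Z[m]))
m=near(534,-350,90)&(S<50)&(V>140)&(Z>85)&(Z<115); print("nozzle",m.sum(),P[m].mean(0))
st=manip.read_state();print(st["eef_pos"],st["eef_rot"],st["joints"].round(2))
E
python3 r.py w6
```

```text
clock: 12.0
eef_pos: [541.1, -347.4, 329.8]
eef_rot: [-3.142, 0.0, 2.831]
wrist_force: [0.8, -1.1, -0.3]
finger_gap: 60.3
finger_force: 0.0
rack 4780 (array([ 526.4, -252. ]), array([291. ,  66.1]), np.float64(-1.546)) 67.6029825961889
red 1389 (array([ 534.6, -350.8]), array([72.9, 25.3]), np.float64(-0.307)) 119.3582199253504
nozzle 150 [ 492.41119645 -339.56579319  112.71715997]
[ 541.15678132 -347.40902378  329.78034734] [-3.14148808e+00  4.65573386e-04  2.83192697e+00] [-0.63  0.47  1.01  0.    1.66 -1.89]
```

View pics/w6.png

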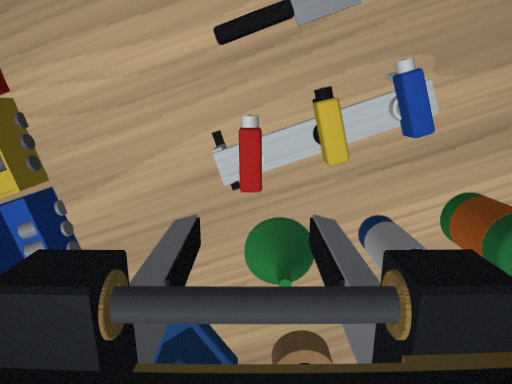

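```bash
python3 -c "
from h import *
print(robot_goal([535.2,-350.6,93],2.836))"
```

```text
(array([  4.8,  -4.8, 236.8]), array([-0.   ,  0.   , -0.004]))
```

Scaled: 175 mm is 8.75, 150 mm is 7.5.

```bash
python3 -m creep '[0.24, -0.24, 1.5, 0, 0, 0, 0.24, -0.24, 3.75, 0, 0, 0, 0.24, -0.24, 5.75, 0, 0, 0, 0.24, -0.24, 7.5, 0, 0, 0, 0.24, -0.24, 8.75, 0, 0, 0]'; python3 -m creep '[0, 0, 1, 0, 0, 0, 0, 0, 1.75, 0, 0, 0, 0, 0, 2.4, 0, 0, 0, 0, 0, 2.9, 0, 0, 0, 0, 0, 3.075, 0, 0, 0]'; python3 -m creep '[0, 0, 0, 0, 0, 0, 0, 0, 0, 0, 0, 0]';  python3 -c "
from h import *
print(robot_goal([535.2,-350.6,93],2.836))"
```

```text
clock: 12.55
eef_pos: [534.5, -350.2, 152.2]
eef_rot: [3.141, -0.002, 2.833]
wrist_force: [0.4, -0.6, 0.3]
finger_gap: 59.9
finger_force: 0.0
clock: 13.05
eef_pos: [534.8, -350.9, 92.2]
eef_rot: [3.141, -0.001, 2.834]
wrist_force: [-0.6, 0.2, 0.3]
finger_gap: 60.1
finger_force: 0.0
clock: 13.25
eef_pos: [535.2, -351.3, 93.7]
eef_rot: [-3.141, 0.001, 2.834]
wrist_force: [-0.6, -0.0, -0.5]
finger_gap: 60.0
finger_force: 0.0
(array([0.2, 0.7, 0.7]), array([-0.   ,  0.001, -0.002]))
```

Scaled: 0.5 mm is 0.025.

```bash
python3 -m creep '[0, 0.025, 0, 0, 0, 0, 0, 0.025, 0, 0, 0, 0, 0, 0.025, 0, 0, 0, 0, 0, 0.025, 0, 0, 0, 0, 0, 0.025, 0, 0, 0, 0]' 15 20; python3 -m creep '[0, 0, 0, 0, 0, 0, 0, 0, 0, 0, 0, 0, 0, 0, 0, 0, 0, 0, 0, 0, 0, 0, 0, 0]'
```

```text
clock: 13.75
eef_pos: [535.1, -350.7, 93.0]
eef_rot: [-3.142, 0.0, 2.834]
wrist_force: [0.5, -0.9, -0.4]
finger_gap: 26.1
finger_force: 20.0
clock: 14.15
eef_pos: [535.1, -350.6, 93.0]
eef_rot: [-3.142, 0.0, 2.834]
wrist_force: [-0.4, 0.7, 1.8]
finger_gap: 26.0
finger_force: 20.0
```

Scaled: -35 mm is -1.75, -10 mm is -0.5.

```bash
python3 -m creep '[0, 0, -0.5, 0, 0, 0, 0, 0, -1.75, 0, 0, 0, 0, 0, -3.5, 0, 0, 0, 0, 0, -5.25, 0, 0, 0, 0, 0, -6.5, 0, 0, 0]'; python3 -m creep '[0, 0, 0, 0, 0, 0, 0, 0, 0, 0, 0, 0, 0, 0, 0, 0, 0, 0]'
python3 -c "
from h import *
print(robot_goal([601,114,220],1.860))
p,P,R,o=cloud('wrist','w7')"
```

```text
clock: 14.65
eef_pos: [535.3, -350.8, 226.3]
eef_rot: [-3.141, 0.002, 2.834]
wrist_force: [0.1, 0.1, -1.3]
finger_gap: 25.9
finger_force: 20.0
clock: 14.95
eef_pos: [534.6, -350.3, 221.3]
eef_rot: [3.141, -0.002, 2.834]
wrist_force: [-0.3, -0.2, -0.6]
finger_gap: 26.2
finger_force: 20.0
(array([ 77.3, 462.6,   1.8]), array([-0.   , -0.003,  0.974]))
```

View pics/w7.png

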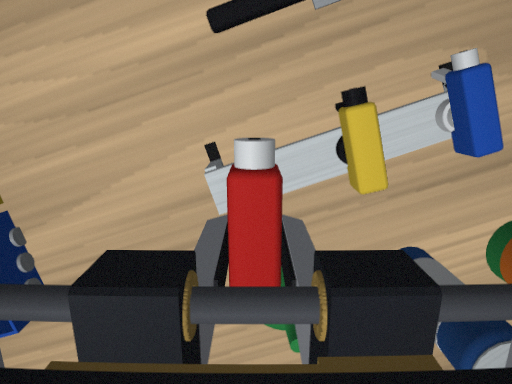

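Scaled: 17 mm is 0.85, 190 mm is 9.5.

```bash
python3 -m creep '[0.2, 1.1, 0, 0, 0, 0.08, 0.5, 3, 0, 0, 0, 0.18, 0.85, 5.1, 0, 0, 0, 0.3, 1.2, 7.3, 0, 0, 0, 0.42, 1.55, 9.5, 0, 0, 0, 0.54]'
python3 -c "
from h import *
print(robot_goal([601,114,220],1.860))"
```

```text
clock: 15.5
eef_pos: [562.7, -158.4, 221.8]
eef_rot: [-3.141, -0.002, 2.289]
wrist_force: [0.8, 0.5, 0.2]
finger_gap: 25.9
finger_force: 20.0
(array([180. , 208.1,   1.9]), array([-0.001, -0.001,  0.429]))
```

Scaled: 162 mm is 8.1, 140 mm is 7.

```bash
python3 -m creep '[1.45, 1.65, 0, 0, 0, 0.08, 2.9, 3.35, 0, 0, 0, 0.17, 4.35, 5.05, 0, 0, 0, 0.26, 5.8, 6.7, 0, 0, 0, 0.35, 7, 8.1, 0, 0, 0, 0.429]'
python3 -c "
from h import *
print(robot_goal([602.4,109.5,152],1.860))"
```

```text
clock: 16.0
eef_pos: [591.4, 54.3, 221.8]
eef_rot: [-3.14, -0.001, 1.862]
wrist_force: [0.6, -0.2, -0.8]
finger_gap: 25.9
finger_force: 20.0
(array([49.7, 26.5, 69.8]), array([-0.002, -0.001,  0.002]))
```

Scaled: 40 mm is 2, 24 mm is 1.2.

```bash
python3 -m creep '[0.6, 0.35, 0.75, 0, 0, 0, 1.25, 0.7, 1.5, 0, 0, 0, 1.75, 1, 2.25, 0, 0, 0, 2, 1.2, 2.9, 0, 0, 0, 2.1, 1.25, 3.1, 0, 0, 0]';python3 -m creep '[0, 0, 0, 0, 0, 0, 0, 0, 0, 0, 0, 0, 0, 0, 0, 0, 0, 0]'
python3 -c "
from h import *
print(robot_goal([602.4,109.5,152],1.860))"
```

```text
clock: 16.5
eef_pos: [603.1, 99.2, 158.5]
eef_rot: [-3.139, -0.001, 1.865]
wrist_force: [0.2, -0.6, -0.9]
finger_gap: 25.8
finger_force: 20.0
clock: 16.8
eef_pos: [603.8, 99.0, 161.7]
eef_rot: [3.14, 0.0, 1.865]
wrist_force: [0.3, 0.2, -2.3]
finger_gap: 26.1
finger_force: 20.0
(array([10.5,  1.7,  9.7]), array([0.001, 0.   , 0.005]))
```

Scaled: 10.5 mm is 0.525, 9.7 mm is 0.485.

```bash
python3 -m creep '[0.2, 0.05, 0.2, 0, 0, 0.005, 0.45, 0.085, 0.4, 0, 0, 0.005, 0.525, 0.085, 0.485, 0, 0, 0.005, 0.525, 0.085, 0.485, 0, 0, 0.005]';python3 -m creep '[0, 0, 0, 0, 0, 0, 0, 0, 0, 0, 0, 0, 0, 0, 0, 0, 0, 0, 0, 0, 0, 0, 0, 0]'
python3 - <<'E'
from m import *
print(robot_goal([602.4,109.5,152],1.860))
p,P,R,o=cloud("wrist"); s,PS,_,_=cloud("scene"); t,PT,_,_=cloud("top")
H,S,V,X,Y,Z,near=feats(p,P)
m=near(602,109,70)&((H<8)|(H>172))&(S>120)&(Z>160); print("red",m.sum(),rect(P[m]),np.median(Z[m]))
m=near(588,160,30)&(S<50)&(V>140)&(Z>130)&(Z<185); print("nozzle",m.sum(),P[m].mean(0).round(1),P[m][:,1].max())
H,S,V,X,Y,Z,near=feats(s,PS)
m=near(551,281,70)&(H>18)&(H<35)&(S>100)&(Z>190);print("lamp head top scene",m.sum(),np.percentile(Z[m],[50,95]).round(1))
c=np.hstack([cv2.resize(p,(400,300)),cv2.resize(t[80:260,120:360],(400,300))])
d=cv2.resize(s[150:325,180:413],(400,300))
cv2.imwrite("pics/fin.png",np.vstack([c,np.hstack([d,d*0])])[...,::-1])
E
```

```text
clock: 17.2
eef_pos: [601.9, 110.4, 150.8]
eef_rot: [-3.141, -0.0, 1.861]
wrist_force: [-0.8, -0.3, -0.1]
finger_gap: 25.7
finger_force: 20.0
clock: 17.6
eef_pos: [602.2, 109.9, 151.3]
eef_rot: [3.141, 0.0, 1.86]
wrist_force: [0.9, 0.4, -0.5]
finger_gap: 26.1
finger_force: 20.0
(array([-0.5,  0.1, -0.7]), array([0., 0., 0.]))
red 6314 (array([595.8, 116.6]), array([58.7, 35.9]), np.float64(-1.259)) 177.5134796769724
nozzle 1136 [589.9 152.2 170.9] 160.8146685505907
lamp head top scene 483 [198.7 245. ]
```

View pics/fin.png

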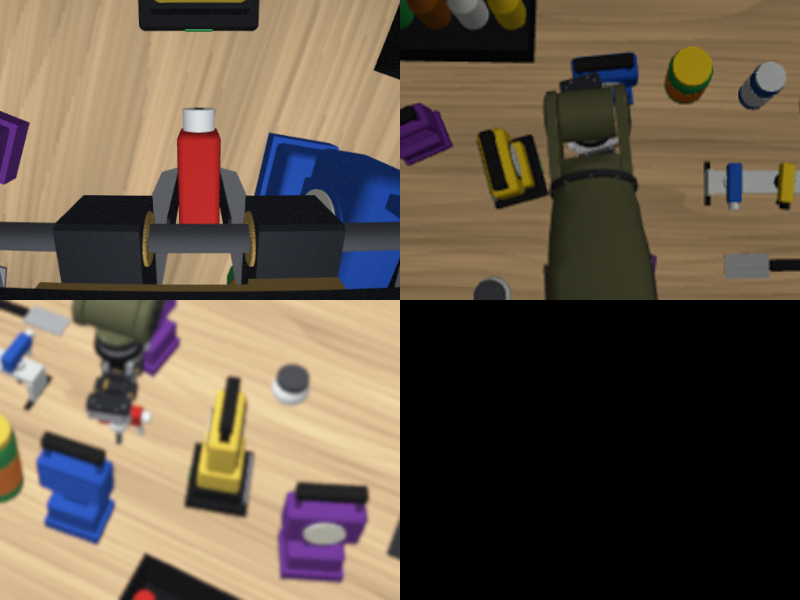

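```bash
python3 -m creep '[0, 0, 0, 0, 0, 0, 0, 0, 0, 0, 0, 0, 0, 0, 0, 0, 0, 0]'; python3 -c "
from cell import manip
print(manip.sign_off())"
```

```text
clock: 18.05
eef_pos: [602.1, 110.0, 151.3]
eef_rot: [3.142, 0.0, 1.86]
wrist_force: [0.7, -0.4, -0.1]
finger_gap: 25.9
finger_force: 20.0
the job is handed in; nothing more can be done
None
```

The job is handed in, though sign-off returned no verdict: the lamp is home on its pegs and let go, and the red spray head is held still and upright, aimed at the lens from about 10 cm, at 18 s of the 59 s allowed.

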